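# Raise the dust hood window to the set height

### The job

Open the small dust hood on the desk: with the fingertips, push its slanted counterweighted window gently up from beneath the lip along its lower edge, until the window's index tab is level with the black pointer on the rail, and leave it standing there. Only push the lip, do not pinch it or fling the window up, and leave the pointer clip and the things standing in and around the hood where they are.

Things in the scene. Friction and masses are not known exactly. Their poses are not given: they have to be found in the camera images.
- hood: Dust hood fixed to the desk: aluminium frame, clear panels, 380 wide, 320 deep, 430 high. Origin on the desk, middle of the front edge of its 6 mm base plate; x into the hood, y left, z up. Two rails (24 mm wide, centres 165 mm left and right) rise 440 mm from the front edge, leaning back (into the hood) 30 deg from upright. The window slides between them; below it the front is open.
- sash (a joint): Travel of the window up along its leaning rails, in m: 0 is lowest (lip underside 100 mm up the rails, about 93 mm above the desk), 0.22 is the top stop. Moves along the rails only. Clear pane 300 wide x 190 mm high. Nearly balanced: it needs 1.5 to 3.5 N to slide and stays where it is left. Push on the lip's underside or front lower edge; fingers on the lip's underside and top at once count as pinching.
- lip_edge (a point): Middle of the lip's front lower edge, where fingers push; moves with the window. The lip: dark steel flange along the window's lower edge, 220 wide, 9 thick, out 46 mm from the window's plane at right angles to it (outwards and 30 deg upwards). The point's z axis points up the rails, x into the hood at right angles to the window, y along the lip to the left.
- sash_index (a point): Middle of the black index tab (28 x 3 mm) on the window at lip level, beside the right (-y) rail. Axes as for lip_edge.
- pointer (a joint): Height setting of the black pointer clip on the right rail, in m, on the same scale as joint sash: the two are level when both read the same. The clip is stiff and stays put unless knocked.
- pointer_tip (a point): Tip of the pointer clip (black block 40 x 34 x 22 mm with a dart towards the window, steel thumb screw in front) on the right (-y) rail. It coincides with sash_index when the window is at the marked height. Axes as for lip_edge.
- pen_a: Loose white and grey ball pen 140 x 11 mm lying in front of the hood; origin under its middle, x along it. Leave alone.
- pen_b: Second such pen, lying in front of the hood. Leave alone.
- pen_c: Third such pen, lying on the hood's base plate. Leave alone.
- tray: Clear open parts tray 110 x 150 x 30 mm on the hood's base plate; origin under its middle. Leave alone.
- mouse: Black computer mouse 105 x 60 x 32 mm on the desk to the right; origin under its middle. Leave alone.
- pen_pot: Grey pot of pens, 76 mm across, 146 mm high with the pens, on the desk to the left; origin under its middle. Leave alone.
- refill_box: Clear box with a white lid 100 x 130 x 32 mm on the desk to the left; origin under its middle. Leave alone.

How it is judged:
By the outcome, as a careful person would: the job done as asked, in the order asked, and still so for the second after the job is handed in, with the robot touching nothing.
It also fails if it takes over 37 s, if anything falls off the work surface, if the arm or the gripper's body presses on something with over 40 N, if the wrist force passes 120 N, or if a joint passes its speed limit or range.

### The arm

A 7-joint arm with a two-finger parallel gripper is mounted at the origin on the work surface. World frame = base frame: x ahead of the robot, y to its left, z up, the work surface at z = 0. Lengths are in m, angles in rad, forces in N, time in s.
With the tool pointing down it reaches from about 0.425 to 0.875 m from the base axis. Payload 8.4 kg.
Tool frame: the origin (TCP) lies midway between the tips of the shut fingers; the grasp point (between the pads) lies 19 mm behind it (ctrl.hold_point_z is the distance from the TCP to the grasp point, in m); z points along the fingers, y is the line along which they close (so a half turn about z gives the same grasp; the last joint's range is limited). The gripper opens to 87 mm and grips with 3 to 60 N. Pads are 19 mm wide; open, the fingers measure 117 mm over their backs; the gripper's body (75 mm by 190 mm) begins 51 mm behind the grasp point.
Start: joints at [-1.384, 0.333, 0.04, 1.465, -0.013, 1.343, -0.059], TCP at [0.183, 0.624, 0.223] pointing down, gripper open.
Joint ranges: [-2.58, 2.58], [-0.38, 2.09], [-1.3, 1.39], [0.25, 2.4], [-1.5, 4.64], [0.08, 2.09], [-2.65, 2.65]. Speed limits (rad/s): [2.22, 2.22, 2.79, 2.79, 3.14, 3.14, 3.14].

### API

Orientations are given as a 3x3 rotation matrix whose columns are the frame's x, y, z axes.
In Python, from plant import ctrl, viewer gives the robot as it stands.
- The arm moves only by the tool play_rows, never from a script. Its argument "plan" is a list of rows, each a list of 5 numbers: the opening, from 0 (shut) to 1 (fully open), then the shift along the tool's x, y, z in m, then the turn about the tool's z in degrees. A call has 1 to 10 rows; each row shifts and turns the commanded pose from where the row before left it, along the tool's axes as they then stand; what a row does not reach is not made up. A row lasts 1/10 s, in which the tool goes at most 50 mm and 8.59 degrees, less where a joint would pass 70% of its speed; a pose out of reach is approached as far as the arm can. A call is refused whole if a number of a shift passes 0.05 or a number of a turn 8.59, either way. A call with a gripper value outside its range is refused whole. The fingers move at their own pace and stop on an object; "newtons" is the grip in N (left out, the last holds). Time passes only in rows, so rows that do not move let the fingers close. It gives the time, the measured TCP pose, the force, the opening and the grip force at its end, in the units of the state.
- ctrl.get_obs(): the state, without advancing time (a new reading comes with each control period).
- viewer.get_image(name): name is "side" or "top" or "wrist"; returns a dict with "pixels" (400x640x3 uint8, red, green, blue), "vfov" (degrees; the focal length in pixels is half the picture's height over the tangent of half this angle, whatever the lens; pixels are square), "cx", "cy" (the principal point, pixels), "rvec" (rotation vector, rad) and "tvec" (3), from world to camera coordinates, as OpenCV has them; the wrist camera has in their place "hand_eye" (4x4, takes a point from camera to tool coordinates, whose origin is the TCP and whose axes are the flange's). Camera axes: x right, y down, z forward; pixel columns grow to the right and rows downward; lengths in m; the calibration is good to about 2 mm. A picture is of the moment at which its call begins: read the wrist's pose just before it. There is no depth.
- ctrl.finish_job(): hands the job in; it is judged then, once.
The state is a dict: "clock": time; "qpos": joint angles; "dq": joint speeds; "joint_efforts": joint torques, N m; "tool_pos": TCP position; "orientation": TCP orientation; "force": force on the tool from outside, world axes, zero at the start; "wrist_torque": the same for the moment, N m; "finger_gap": opening from 0.0 (shut) to 1.0 (fully open); "finger_force": force on a finger pad.
Only numpy, scipy, OpenCV 4.12 (cv2) and the standard library are available. Lean on these libraries where they do the work, as an engineer would, in place of code of your own. Each camera call takes 0.05 s, during which the arm holds its last target. There are 200 camera calls.

## Working session

There is one attempt and no reset: what is moved stays moved. The work goes in short steps, Python scripts to look and compute and a tool call to move; the robot and the scene stay as the last step left them, time stands still between calls to the robot, and variables do not carry over. Pictures are saved under pics/ and viewed, at most 10 in all, crops included, and the job is handed in when it is done.

Besides the shell and the picture viewer there is one more tool, called as name(argument=value, ...) on one line, values as JSON. play_rows: Moves the arm, as the interface text tells. Its arguments: {"type":"object","properties":{"plan":{"type":"array","items":{"type":"array","items":{"type":"number"}}},"newtons":{"type":"number"}},"required":["plan"]}

```bash
mkdir -p pics && ls && python3 - <<'E'
from plant import ctrl, viewer
import cv2, numpy as np
o=ctrl.get_obs();print({k:np.round(v,3).tolist() for k,v in o.items()})
for n in ("side","top"):
    d=viewer.get_image(n);cv2.imwrite(f"pics/{n}0.png",d["pixels"][:,:,::-1])
    R=cv2.Rodrigues(np.array(d["rvec"]))[0];print(n,d["vfov"],d["cx"],d["cy"],(-R.T@np.array(d["tvec"]).ravel()).round(3),R.round(3).tolist())
E
```

```text
pics
{'clock': 0.0, 'qpos': [-1.384, 0.334, 0.04, 1.466, -0.013, 1.343, -0.059], 'dq': [-0.001, 0.0, -0.001, 0.0, -0.001, 0.001, 0.0], 'joint_efforts': [-0.001, -65.638, 1.334, -40.378, -0.06, 0.045, 0.0], 'tool_pos': [0.183, 0.623, 0.222], 'orientation': [[-0.959, 0.282, -0.0], [0.282, 0.959, -0.002], [-0.0, -0.002, -1.0]], 'force': [0.291, -0.5, -0.555], 'wrist_torque': [-0.012, 0.041, -0.003], 'finger_force': 0.0, 'finger_gap': 1.002}
side 43.38073621713745 325.79174311854445 201.08104111985764 [0.447 1.041 0.859] [[-0.993, -0.113, 0.019], [-0.082, 0.587, -0.805], [0.08, -0.801, -0.593]]
top 44.567834060458466 320.0092776790438 204.73363624765886 [0.395 0.025 1.675] [[0.028, -0.999, 0.017], [-0.997, -0.029, -0.076], [0.076, -0.015, -0.997]]
```

View pics/side0.png

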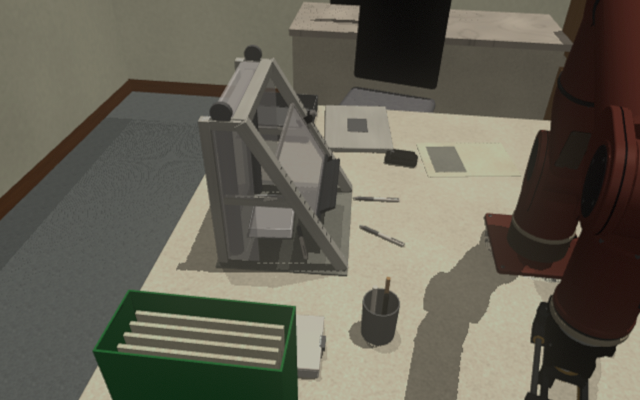

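View pics/top0.png

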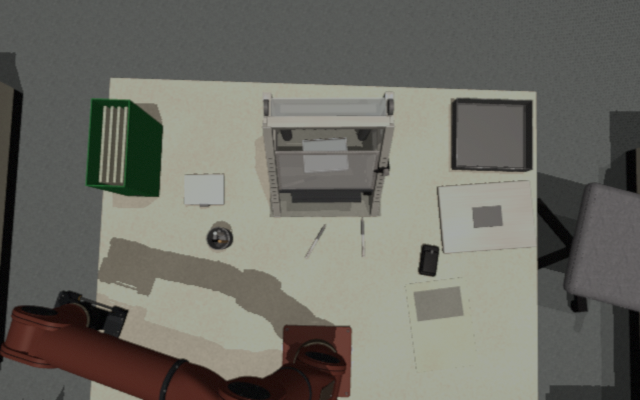

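```bash
python3 - <<'E'
import cv2
a=cv2.imread("pics/top0.png")[80:230,250:410];cv2.imwrite("pics/topc.png",cv2.resize(a,None,fx=4,fy=4,interpolation=cv2.INTER_CUBIC))
a=cv2.imread("pics/side0.png")[40:280,190:420];a=cv2.convertScaleAbs(a,alpha=1.3,beta=15);cv2.imwrite("pics/sidec.png",cv2.resize(a,None,fx=2.5,fy=2.5,interpolation=cv2.INTER_CUBIC))
E
```

```text
(no output)
```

View pics/topc.png

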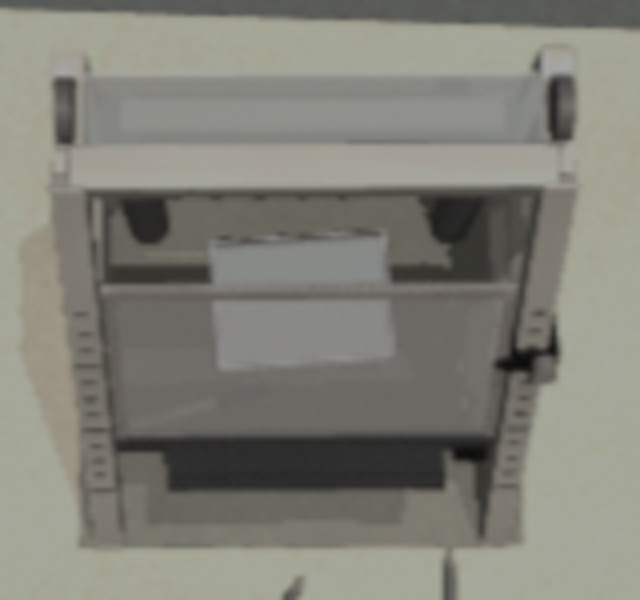

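View pics/sidec.png

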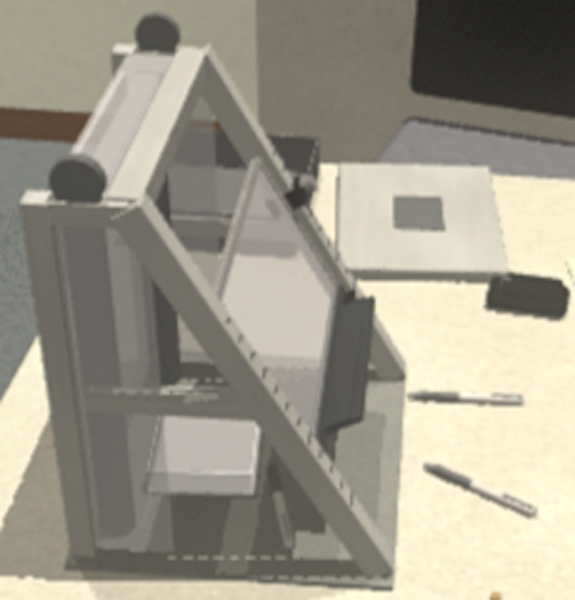

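```bash
cat > h.py <<'E'
import numpy as np, cv2
from plant import ctrl, viewer
def cam(n):
    d=viewer.get_image(n);f=200/np.tan(np.radians(d["vfov"]/2))
    if n=="wrist":
        T=np.array(d["hand_eye"]);o=ctrl.get_obs();W=np.eye(4);W[:3,:3]=o["orientation"];W[:3,3]=o["tool_pos"];M=W@T
        R=M[:3,:3];c=M[:3,3]
    else:
        R=cv2.Rodrigues(np.array(d["rvec"]))[0].T;c=-R@np.array(d["tvec"]).ravel()
    return d["pixels"][:,:,::-1].copy(),(c,R,f,d["cx"],d["cy"])
def ray(C,u,v):
    c,R,f,cx,cy=C;return c,R@np.array([(u-cx)/f,(v-cy)/f,1])
def hit(C,p,n,q):
    c,d=ray(C,*p);return c+d*(n@(q-c))/(n@d)
def proj(C,P):
    c,R,f,cx,cy=C;p=R.T@(np.asarray(P)-c);return f*p[0]/p[2]+cx,f*p[1]/p[2]+cy
E
cat > m.py <<'E'
from h import *
im,C=cam("top")
Z=np.array([0,0,1.]);b=[hit(C,p,Z,Z*.006) for p in((270,216.5),(380.5,216))]
y=b[0]-b[1];print("width",np.linalg.norm(y));y/=np.linalg.norm(y);x=np.cross(y,Z);O=(b[0]+b[1])/2;O[2]=0
H=np.c_[x,y,Z];np.savez("hood.npz",H=H,O=O);print("O",O.round(4),"x",x.round(4))
up=H@[.5,0,.866];n=H@[.866,0,-.5];q=O+H@[.05,0,.0926]
for nm,p in(("tab",(368,193.2)),("tip",(374.2,171))):
    P=hit(C,p,n,q);L=H.T@(P-O);print(nm,L.round(4),"s",round(up@(P-q),4))
for nm,p in(("lipL",(292,202.2)),("lipR",(360.7,201.8))):
    P=hit(C,p,n,q-n*.046);print(nm,P.round(4),(H.T@(P-O)).round(4),"s",round(up@(P-q),4))
o=ctrl.get_obs();R=o["orientation"];e=O+H@[.0102,0,.1156]
print("lip edge",e.round(4)," turn deg to x_tool=-xhood:",np.degrees(np.arctan2(*(R.T@-x)[[1,0]])).round(2))
E
python3 m.py
```

```text
width 0.3786193668981784
O [ 0.4839 -0.0192  0.    ] x [ 0.9994  0.0332 -0.    ]
tab [ 0.0672 -0.1338  0.1224] s 0.0344
tip [ 0.1244 -0.1418  0.2215] s 0.1488
lipL [0.5165 0.0898 0.1606] [0.0362 0.1079 0.1606] s 0.052
lipR [ 0.5239 -0.1241  0.1612] [ 0.0365 -0.1061  0.1612] s 0.0527
lip edge [ 0.4941 -0.0189  0.1156]  turn deg to x_tool=-xhood: -18.28
```

```bash
cat > tri.py <<'E'
from h import *
def tri(*obs):
    A=np.zeros((3,3));b=np.zeros(3)
    for C,p in obs:
        c,d=ray(C,*p);d/=np.linalg.norm(d);M=np.eye(3)-np.outer(d,d);A+=M;b+=M@c
    P=np.linalg.solve(A,b);return P,[np.subtract(proj(C,P),p).round(1).tolist() for C,p in obs]
E
python3 - <<'E'
from tri import *
_,T=cam("top");_,S=cam("side");z=np.load("hood.npz");H,O=z["H"],z["O"]
for nm,a,b in(("lipL",(292,202.2),(334.8,207.2)),("lipR",(360.7,201.8),(339.5,158.8)),("tip",(374.2,171),(306,118.5)),("frontL",(270,216.5),(346.5,274)),("frontR",(380.5,216),(351.5,190.5))):
    P,r=tri((T,a),(S,b));print(nm,P.round(4),(H.T@(P-O)).round(4),r)
E
```

```text
lipL [0.5188 0.0907 0.1404] [0.0384 0.1087 0.1404] [[0.0, -0.2], [0.3, 0.0]]
lipR [ 0.5268 -0.1259  0.1422] [ 0.0393 -0.1081  0.1422] [[0.0, -0.4], [0.5, 0.1]]
tip [ 0.6169 -0.1539  0.2415] [ 0.1284 -0.139   0.2415] [[-0.1, -2.3], [2.5, 0.4]]
frontL [0.4785 0.1703 0.0029] [0.0008 0.1895 0.0029] [[0.0, -0.2], [0.3, 0.0]]
frontR [ 0.4926 -0.212  -0.0199] [ 0.0023 -0.193  -0.0199] [[0.0, -0.3], [0.3, 0.0]]
```

play_rows(plan=[[0,0,0,0,-8],[0,0,0,0,-8],[0,0,0,0,-2.3],[0,-0.03,-0.03,0,0],[0,-0.03,-0.03,0,0],[0,-0.03,-0.03,0,0],[0,-0.03,-0.03,0,0],[0,-0.03,-0.03,0,0],[0,-0.03,-0.03,0,0],[0,-0.03,-0.03,0,0]], newtons=10)

```text
clock: 1.25
tool_pos: [0.4012, 0.4194, 0.2226]
orientation: [[-0.999, -0.034, 0.0], [-0.034, 0.999, 0.0], [-0.0, 0.0, -1.0]]
force: [0.1, 1.5, -0.0]
finger_gap: 0.17
finger_force: 0.0
```

play_rows(plan=[[0,-0.003,-0.044,0,0],[0,-0.003,-0.044,0,0],[0,-0.003,-0.044,0,0],[0,-0.003,-0.044,0,0],[0,-0.003,-0.044,0,0],[0,-0.003,-0.044,0,0],[0,-0.003,-0.044,0,0],[0,-0.003,-0.044,0,0],[0,-0.003,-0.044,0,0],[0,0,-0.044,0,0]])

```text
clock: 2.25
tool_pos: [0.4419, -0.0199, 0.2227]
orientation: [[-0.999, -0.034, 0.001], [-0.034, 0.999, 0.0], [-0.001, 0.0, -1.0]]
force: [0.3, -0.2, -0.1]
finger_gap: 0.004
finger_force: 0.0
```

```bash
cat > st.py <<'E'
from h import *
z=np.load("hood.npz");o=ctrl.get_obs();print("t",round(o["clock"],2),"tcp hood",(z["H"].T@(o["tool_pos"]-z["O"])).round(4),"F hood",(z["H"].T@o["force"]).round(2),"gap",o["finger_gap"])
E
python3 - <<'E'
import st
from h import *
print(st.o["orientation"].round(3).tolist())
im,C=cam("wrist");print(C[0].round(3),C[1].round(2).tolist(),C[2]);cv2.imwrite("pics/w1.png",im)
E
```

```text
t 2.25 tcp hood [-0.042   0.0007  0.2227] F hood [ 0.25 -0.17 -0.12] gap 0.003679614608340955
[[-0.999, -0.034, 0.001], [-0.034, 0.999, 0.0], [-0.001, 0.0, -1.0]]
[ 0.373 -0.028  0.385] [[-0.03, 0.97, 0.25], [1.0, 0.03, 0.01], [-0.0, 0.25, -0.97]] 292.03361728900387
```

View pics/w1.png

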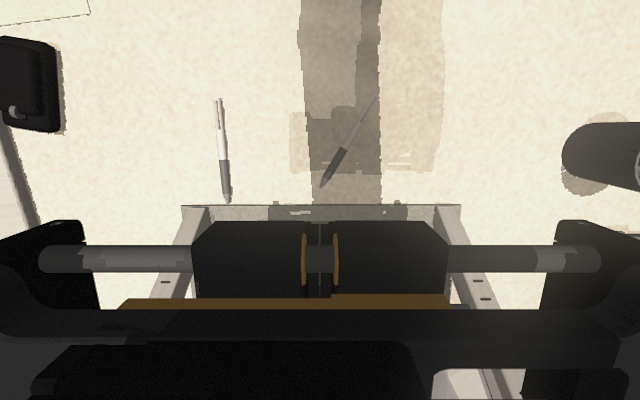

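play_rows(plan=[[0,0,0,0.033,0],[0,0,0,0.033,0],[0,0,0,0.03,0],[0,-0.02,0,0,0],[0,-0.02,0,0,0],[0,-0.01,0,0,0],[0,-0.004,0,0,0],[0,-0.002,0,0,0],[0,-0.002,0,0,0],[0,-0.002,0,0,0]])

```text
clock: 3.3
tool_pos: [0.5016, -0.016, 0.1267]
orientation: [[-0.999, -0.033, -0.0], [-0.033, 0.999, 0.0], [0.0, 0.0, -1.0]]
force: [-0.1, 0.7, 0.1]
finger_gap: 0.007
finger_force: 0.0
```

```bash
python3 st.py
```

```text
t 3.3 tcp hood [0.0177 0.0026 0.1267] F hood [-0.07  0.75  0.07] gap 0.006785405703354038
```

play_rows(plan=[[0,-0.002,0,0,0],[0,-0.002,0,0,0],[0,-0.002,0,0,0],[0,-0.002,0,0,0],[0,0,0,0,0]])

```text
clock: 3.8
tool_pos: [0.5101, -0.0158, 0.1266]
orientation: [[-0.999, -0.034, 0.0], [-0.034, 0.999, -0.0], [-0.0, -0.0, -1.0]]
force: [0.2, -0.2, -0.2]
finger_gap: 0.004
finger_force: 0.0
```

```bash
python3 - <<'E'
import st
from h import *
for n,(r,c) in (("top",(slice(80,230),slice(250,410))),("side",(slice(100,220),slice(280,400)))):
    im,C=cam(n);cv2.imwrite(f"pics/{n}2.png",cv2.resize(im[r,c],None,fx=4,fy=4,interpolation=cv2.INTER_CUBIC))
a=cv2.imread("pics/top2.png");b=cv2.imread("pics/side2.png")
E
```

```text
t 3.8 tcp hood [0.0263 0.0026 0.1266] F hood [ 0.15 -0.17 -0.24] gap 0.004388334790254313
```

View pics/side2.png

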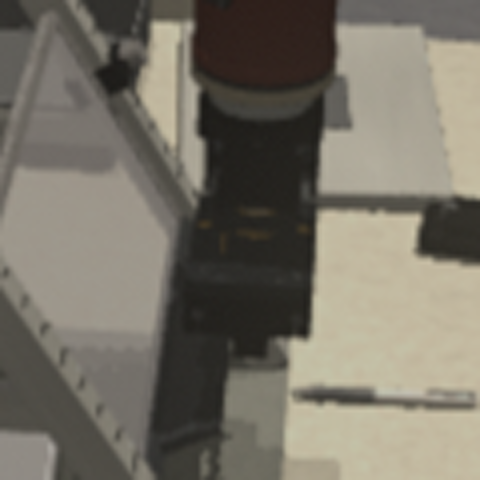

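play_rows(plan=[[0,-0.002,0,0,0],[0,-0.002,0,0,0],[0,-0.002,0,0,0],[0,0,0,0,0]])

```text
clock: 4.3
tool_pos: [0.5119, -0.0158, 0.1257]
orientation: [[-0.999, -0.033, -0.009], [-0.033, 0.999, 0.0], [0.009, 0.001, -1.0]]
force: [-19.7, 0.6, 12.7]
finger_gap: 0.007
finger_force: 9.8
```

play_rows(plan=[[0,0.005,0,0,0],[0,0.005,0,0,0],[0,0,0,0.02,0],[0,-0.002,0,0,0],[0,0,0,0,0]])

```text
clock: 4.8
tool_pos: [0.5081, -0.0159, 0.1068]
orientation: [[-0.999, -0.034, -0.0], [-0.034, 0.999, -0.0], [0.0, -0.0, -1.0]]
force: [-0.4, -0.2, 0.8]
finger_gap: 0.005
finger_force: 0.0
```

play_rows(plan=[[0,-0.002,0,0,0],[0,-0.001,0,0,0],[0,-0.001,0,0,0],[0,0,0,0,0]])

```text
clock: 5.2
tool_pos: [0.5111, -0.0158, 0.1067]
orientation: [[-0.999, -0.033, -0.002], [-0.033, 0.999, 0.0], [0.002, 0.0, -1.0]]
force: [-5.6, -0.4, 3.6]
finger_gap: 0.005
finger_force: 3.3
```

play_rows(plan=[[0,-0.0015,0,-0.0025,0],[0,-0.0025,0,-0.0043,0],[0,-0.0025,0,-0.0043,0],[0,-0.0025,0,-0.0043,0],[0,-0.0025,0,-0.0043,0],[0,-0.0025,0,-0.0043,0],[0,0,0,0,0]])

```text
clock: 5.9
tool_pos: [0.5251, -0.0153, 0.1309]
orientation: [[-0.999, -0.033, -0.002], [-0.033, 0.999, 0.0], [0.002, 0.0, -1.0]]
force: [-6.3, 0.7, 3.6]
finger_gap: 0.008
finger_force: 3.4
```

```bash
python3 - <<'E'
import st
from h import *
im,C=cam("top");a=im[80:230,250:410];b,_=cam("side");b=b[100:220,280:400]
cv2.imwrite("pics/c3.png",np.hstack([cv2.resize(a,(480,450),interpolation=2),cv2.resize(b,(320,450),interpolation=2)[:, :300]]))
E
```

```text
t 5.9 tcp hood [0.0412 0.0025 0.1309] F hood [-6.3   0.94  3.6 ] gap 0.007553348243889416
```

View pics/c3.png

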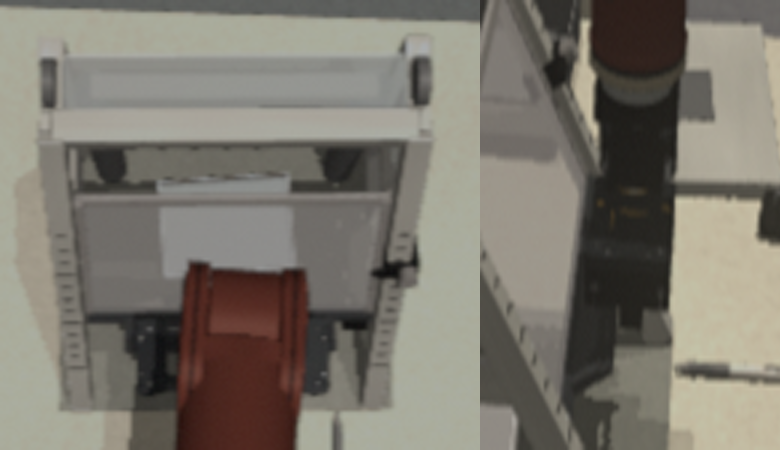

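play_rows(plan=[[0,-0.0025,0,-0.0043,0],[0,-0.003,0,-0.0052,0],[0,-0.003,0,-0.0052,0],[0,-0.003,0,-0.0052,0],[0,-0.003,0,-0.0052,0],[0,-0.003,0,-0.0052,0],[0,-0.003,0,-0.0052,0],[0,-0.003,0,-0.0052,0],[0,-0.003,0,-0.0052,0],[0,-0.0025,0,-0.0043,0]])

```text
clock: 7.0
tool_pos: [0.5537, -0.0143, 0.1807]
orientation: [[-0.999, -0.034, -0.003], [-0.034, 0.999, 0.0], [0.003, 0.0, -1.0]]
force: [-7.1, -0.3, 1.6]
finger_gap: 0.001
finger_force: 3.5
```

```bash
python3 - <<'E'
import st
from h import *
im,C=cam("top");a=im[155:195,350:395]
cv2.imwrite("pics/c4.png",cv2.resize(a,None,fx=12,fy=12,interpolation=cv2.INTER_NEAREST))
g=im.max(2)[158:190,362:392];print("\n".join(str(158+i)+" "+" ".join(f"{v:3d}" for v in r) for i,r in enumerate(g)))
E
```

```text
t 7.0 tcp hood [0.0699 0.0026 0.1807] F hood [-7.09 -0.11  1.64] gap 0.0012389679314051953
158 112 112 113 113 114 115 119 118 118 119 119 119 122 116 104 103  88  73 101 122 119 102  91  92 110 125 127 152 171 173
159 112 112 112 112 115 118 118 119 118 118 118 118 121 113 102 101  86  72 102 124 124 119 117 117 121 118 112 146 170 172
160 113 112 112 112 115 118 118 118 118 117 117 118 119 112 103  97  81  75 106 126 128 127 127 126 126 114 106 145 171 173
161 113 112 113 112 115 117 118 118 118 119 118 118 115 107 103  91  74  80 109 125 124 124 124 125 124 103  86 140 170 173
162 113 112 112 113 116 118 117 118 118 117 119 123 120 108 103  86  67  87 114 118 106  99 101 114 123  99  69 136 170 173
163 113 113 113 113 116 118 118 118 118 118 120 124 118 104 101  81  61  96 120 119 113 110 114 120 122  95  61 133 169 173
164 113 112 112 113 116 118 118 119 118 119 119 122 116 105 101  79  55  96 121 123 123 123 123 124 115  82  50 118 160 172
165 112 113 112 114 115 118 119 118 118 118 119 122 116 106 100  74  55  98 122 123 122 123 124 124 110  74  46 109 155 172
166 112 113 112 1
[... 2258 characters left out ...]
  79  75  68  75 106 121 119 114 113 117 129 151 169 172 173 173 172 172 172 173
185  55  80 102 108  91  65  70  78  79  80  78  74  67  82 109 121 123 122 122 124 132 155 170 173 173 173 173 172 172 172
186  86  96 107 107  90  64  70  78  79  79  78  73  68  94 110 108 108 109 108 111 127 153 171 173 173 173 172 172 173 173
187 105 108 111 109  93  68  71  79  80  79  78  71  68  98 110 101 101 104 105 108 133 161 172 173 173 173 171 172 172 173
188 110 111 111 112 104  85  72  77  79  77  77  69  67 101 120 118 118 120 121 123 142 164 172 173 172 171 171 171 172 172
189 111 110 110 110 107  90  67  71  77  78  76  69  71 104 124 123 123 124 125 129 150 169 173 172 173 172 172 173 172 173
```

View pics/c4.png

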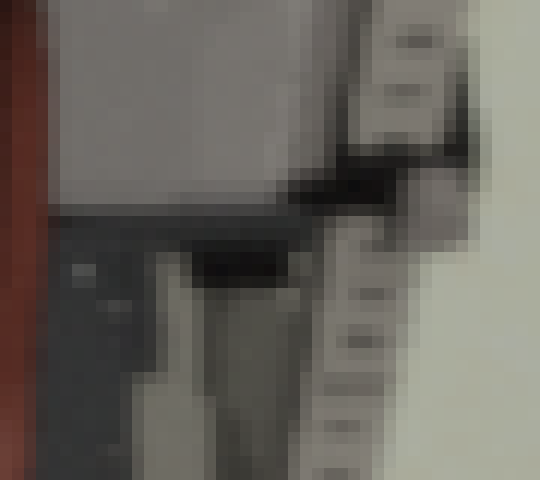

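play_rows(plan=[[0,-0.0025,0,-0.0043,0],[0,-0.003,0,-0.0052,0],[0,-0.003,0,-0.0052,0],[0,-0.0025,0,-0.0043,0],[0,0,0,0,0]])

```text
clock: 7.55
tool_pos: [0.5652, -0.0139, 0.2003]
orientation: [[-0.999, -0.034, -0.002], [-0.034, 0.999, 0.0], [0.002, 0.0, -1.0]]
force: [-7.3, -0.2, 5.3]
finger_gap: 0.01
finger_force: 3.5
```

```bash
python3 - <<'E'
import st
from h import *
print(st.o["qpos"].round(2))
im,C=cam("top");g=im.max(2)[162:182,362:386];print("\n".join(str(162+i)+" "+" ".join(f"{v:3d}" for v in r) for i,r in enumerate(g)))
E
```

```text
t 7.55 tcp hood [0.0814 0.0026 0.2003] F hood [-7.33  0.09  5.34] gap 0.009571281612101733
[-0.59  0.19  0.61  1.73 -0.11  1.26  1.65]
162 113 113 112 113 116 118 118 118 118 118 119 123 119 108 103  86  67  89 113 118 107  99 101 114
163 113 112 113 114 116 118 119 119 118 119 120 124 118 105 102  81  61  95 120 120 114 111 114 121
164 112 113 113 113 116 119 119 118 117 118 119 122 117 105 101  79  55  97 121 123 123 124 124 124
165 112 114 112 110 111 112 113 113 113 113 113 116 114 104  98  75  53  99 123 123 122 123 124 124
166 104 104 104 102 104 103 104 105 107 106 104 105 101  98  94  70  49  96 119 109  94  94 108 117
167  78  79  78  77  79  77  75  72  73  74  72  72  76  80  79  58  33  59  73  62  50  50  63  73
168  54  54  52  54  53  53  51  49  49  50  48  50  52  56  55  40  22  28  33  32  29  31  41  54
169  45  46  43  45  43  44  44  42  43  43  43  38  34  35  32  27  22  18  21  22  25  42  76  97
170  47  46  47  42  37  34  34  35  34  30  26  25  22  20  20  18  19  15  18  19  28  60  90 107
171  47  56  66  59  31  23  22  21  22  19  17  15  17  18  19  
[... 334 characters left out ...]

175  49  65  91  89  71  75  76  76  76  77  79 103 118 101  73  98 118 112  97  83  75  92 105 109
176  46  63  91  91  74  77  79  80  80  80  86 110 121  97  71  99 120 116 109 105 105 110 123 145
177  43  60  90  90  68  67  74  80  81  81  86 109 119  95  72 101 119 117 114 115 114 117 135 161
178  44  60  90  91  67  62  70  79  81  82  86 108 113  88  77 104 118 115 113 113 115 119 137 162
179  45  57  88 102  85  64  65  74  79  81  84 106 106  80  82 109 120 109  93  94 106 125 150 168
180  46  55  90 108  90  63  62  71  80  80  83  89  88  76  94 116 122 118 113 114 119 130 155 172
181  62  76  97 109  92  65  67  76  79  80  80  78  73  70 100 121 123 121 121 123 125 130 154 172
```

play_rows(plan=[[0,0.004,0,0,0],[0,0.02,0,0,0],[0,0.03,0,0,0],[0,0.02,-0.02,-0.01,0],[0,0.007,-0.04,-0.02,0],[0,0,-0.04,-0.02,0],[0,0,-0.04,0,8.5],[0,0,-0.04,0,8.5],[0,0,0,0,8.5],[0,0,0,0,8.5]])

```text
clock: 8.6
tool_pos: [0.4847, -0.198, 0.2501]
orientation: [[-0.842, 0.539, 0.001], [0.539, 0.842, -0.0], [-0.001, 0.0, -1.0]]
force: [0.2, 0.8, -0.0]
finger_gap: 0.004
finger_force: 0.0
```

play_rows(plan=[[0,0,0,0,8.5],[0,0,0,0,8.5],[0,0,0,0,8.5],[0,0,0,0,8.5],[0,0,0,0,8.5],[0,0,0,0,8.5],[0,0,0,0,5],[0,0,0,0,0]])

```text
clock: 9.4
tool_pos: [0.4852, -0.1964, 0.25]
orientation: [[-0.032, 0.999, 0.001], [0.999, 0.032, -0.0], [-0.0, 0.001, -1.0]]
force: [1.1, -0.1, -0.2]
finger_gap: 0.006
finger_force: 0.0
```

```bash
python3 - <<'E'
import st
from h import *
H,O=st.z["H"],st.z["O"]
print(st.o["orientation"].round(3).tolist(),st.o["qpos"].round(2))
im,C=cam("wrist");cv2.imwrite("pics/w5full.png",im)
up=H@[.5,0,.866]
P=O+H@[.1284,-.139,.23];print("tip at",proj(C,P),"10mm up:",np.subtract(proj(C,P+up*.01),proj(C,P)))
E
```

```text
t 9.4 tcp hood [-0.0046 -0.1771  0.25  ] F hood [ 1.12 -0.17 -0.15] gap 0.006004528239144406
[[-0.032, 0.999, 0.001], [0.999, 0.032, -0.0], [-0.0, 0.001, -1.0]] [-0.5   0.05  0.84  1.76 -0.04  1.34  0.38]
tip at (np.float64(530.8103242260256), np.float64(171.34848562312422)) 10mm up: [18.38703396  2.43179478]
```

View pics/w5full.png

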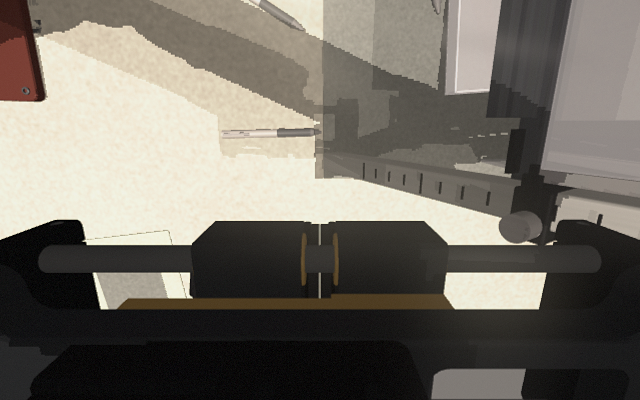

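```bash
python3 - <<'E'
import cv2
g=cv2.imread("pics/w5full.png").max(2)[120:216:3,492:556:2];print("    "+" ".join(f"{c:3d}" for c in range(492,556,2)));print("\n".join(str(120+3*i)+" "+" ".join(f"{v:3d}" for v in r) for i,r in enumerate(g)))
E
```

```text
492 494 496 498 500 502 504 506 508 510 512 514 516 518 520 522 524 526 528 530 532 534 536 538 540 542 544 546 548 550 552 554
120  83  82  79  81  83  82  84  81  77  81  81  79  79  80  51  45  47  46  47  46  49  46  51  47  45  46  48  52  61 145 139 144
123  78  81  83  78  83  81  78  78  79  78  78  81  79  78  44  45  45  45  46  47  48  47  47  48  46  47  50  52  85 139 138 146
126  83  84  80  79  79  82  83  80  77  82  79  78  80  75  48  44  45  48  45  46  44  48  48  45  45  47  53  49 115 140 140 144
129  82  81  79  79  82  81  82  82  80  77  47  46  46  39  34  32  35  44  46  48  46  45  47  48  47  46  55  54 147 140 142 144
132  78  77  78  76  81 101  99  99  79  63  33  31  34  36  35  38  37  49  46  47  47  48  45  47  45  49  54  71 144 140 144 144
135 137 137  79  80  78  74  76  77  83  35  34  37  37  35  35  36  34  45  47  48  47  46  46  48  48  50  54  93 140 140 142 143
138  78  81  81  80  80  82  82  79  79  32  34  35  34  35  37  34  39  47  45  44  47  46  49  48  49  53  50 133 139 139 148 148
141  79  81  82  82  79  80  82  78  76  34  35 
[... 2551 characters left out ...]
  40  37  40  39  37  38  36  43  45  37
201 100 100  99 100 100  99  97  97 100 100  59  41  41  42  42  42  38  39  40  38  38  42  37  41  43  38  38  40  41  44  43  38
204 101 103 100 102  99 101  98 100 101  99  39  42  44  44  43  43  42  39  40  40  39  43  40  41  40  39  38  38  40  46  41  51
207 102  98 101 102  99 100 101  98 101  96  44  43  44  45  43  42  43  43  41  40  40  39  39  37  36  42  37  41  42  47  39  39
210 100  99 101 103  99  99 100  99  98  91  43  45  44  44  47  50  50  53  45  40  42  41  43  39  42  40  39  41  43  43  38  38
213  98 103 101 101 101 100  98 101  99  64  67  80  77  78  80  77  78  80  83  85  86  55  38  39  40  38  41  42  45  42  37  39
```

play_rows(plan=[[0,0,-0.005,0.02,0],[0,0,-0.005,0.025,0],[0,0,0,0,0]])

```text
clock: 9.75
tool_pos: [0.4731, -0.1962, 0.2025]
orientation: [[-0.036, 0.999, -0.004], [0.999, 0.036, 0.001], [0.001, -0.004, -1.0]]
force: [-0.2, -0.1, 0.7]
finger_gap: 0.004
finger_force: 0.0
```

```bash
python3 - <<'E'
import st
from h import *
im,C=cam("wrist");np.save("C6.npy",np.array(C,dtype=object),allow_pickle=True)
cv2.imwrite("pics/w6full.png",im)
cv2.imwrite("pics/w6.png",cv2.resize(im[100:250,520:640],None,fx=4,fy=4,interpolation=cv2.INTER_NEAREST))
E
```

```text
t 9.75 tcp hood [-0.0167 -0.1765  0.2025] F hood [-0.15 -0.12  0.73] gap 0.0037906290650806785
```

View pics/w6.png

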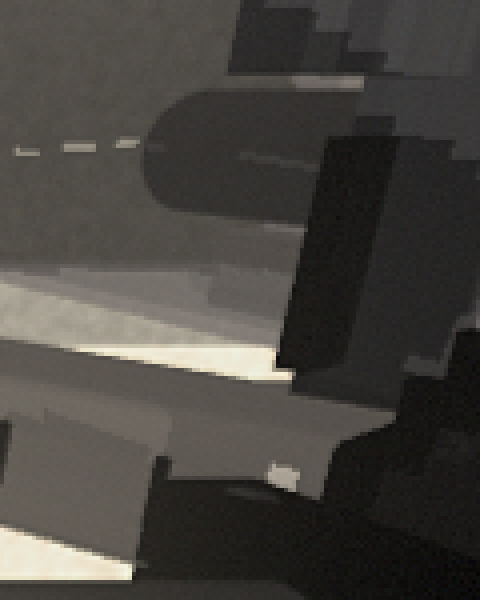

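```bash
python3 - <<'E'
from tri import *
z=np.load("hood.npz");H,O=z["H"],z["O"]
C6=tuple(np.load("C6.npy",allow_pickle=True));d=viewer.get_image("wrist");T=np.array(d["hand_eye"])
R=np.array([[-0.032,0.999,0.001],[0.999,0.032,0],[0,0.001,-1]]);W=np.eye(4);W[:3,:3]=R;W[:3,3]=[0.4852,-0.1964,0.25];M=W@T
C5=(M[:3,3],M[:3,:3])+C6[2:]
_,CT=cam("top")
n=np.array([.866,0,-.5]);up=np.array([.5,0,.866]);q=np.array([.05,0,.0926])
def show(nm,P,r):
    L=H.T@(P-O);print(nm,L.round(4),"s",round(up@(L-q),4),"depth n",round(n@(L-q),4),r)
for nm,a,b in(("BL",(505.5,172),(589.5,192)),("BR",(519,172),(606,192)),("TL",(511,128),(601.75,134.5)),("TR",(525,128),(619,134.5)),("tipL",(529.5,164.5),(633.75,183)),("dartR",(522,180),(620.5,194))):
    show(nm,*tri((C5,a),(C6,b)))
show("tip top+5",*tri((C5,(534.5,164.5)),(CT,(374,170.7))))
show("tab top+5",*tri((C5,(515.5,150)),(CT,(369.3,171.8))))
P=O+H@(q+up*.14+n*.012+np.array([0,-.14,0]))
for C in(C5,C6,CT): print([np.subtract(proj(C,P+H@v*.01),proj(C,P)).round(2).tolist() for v in(up,-n)])
E
```

```text
BL [ 0.1098 -0.1396  0.2343] s 0.1526 depth n -0.019 [[-0.4, 0.6], [0.4, -0.8]]
BR [ 0.1196 -0.14    0.2322] s 0.1557 depth n -0.0095 [[-0.4, 0.7], [0.4, -0.9]]
TL [ 0.1087 -0.1133  0.2348] s 0.1524 depth n -0.0203 [[-0.4, 0.9], [0.4, -1.2]]
TR [ 0.1185 -0.1134  0.2325] s 0.1554 depth n -0.0107 [[-0.4, 0.9], [0.4, -1.2]]
tipL [ 0.1136 -0.1326  0.2485] s 0.1668 depth n -0.0229 [[-0.3, 0.2], [0.1, -0.3]]
dartR [ 0.1144 -0.1405  0.2437] s 0.163 depth n -0.0197 [[0.5, -3.2], [-1.2, 4.2]]
tip top+5 [ 0.1226 -0.1362  0.2404] s 0.1643 depth n -0.011 [[-0.7, 4.2], [-0.9, -0.0]]
tab top+5 [ 0.1219 -0.1269  0.2222] s 0.1482 depth n -0.0025 [[-0.2, -0.0], [0.0, -0.0]]
[[15.54, 1.94], [-7.95, 1.12]]
[[24.04, 3.31], [-8.01, 1.82]]
[[0.34, -2.06], [0.25, 2.59]]
```

```bash
python3 - <<'E'
import cv2
g=cv2.imread("pics/w6full.png").max(2)[166:214:2,604:640];print("    "+" ".join(f"{c:2d}" for c in range(4,40)));print("\n".join(str(166+2*i)+" "+" ".join(f"{min(v,99):2d}" for v in r) for i,r in enumerate(g)))
E
```

```text
4  5  6  7  8  9 10 11 12 13 14 15 16 17 18 19 20 21 22 23 24 25 26 27 28 29 30 31 32 33 34 35 36 37 38 39
166 25 29 28 27 30 25 28 27 36 42 39 40 42 38 40 38 36 39 39 40 37 38 41 36 38 41 40 40 38 37 37 37 38 37 35 40
168 28 30 26 29 28 25 24 32 42 40 39 40 42 40 40 36 41 39 40 40 36 38 38 39 40 39 36 35 35 42 38 37 38 38 40 40
170 27 24 24 27 28 31 30 39 39 40 40 36 39 36 39 39 38 37 40 37 39 38 39 38 38 39 36 39 38 38 39 38 38 34 39 47
172 26 26 29 27 25 30 36 41 37 38 39 39 40 39 37 39 38 38 37 34 39 39 39 38 38 37 40 37 37 38 39 36 36 39 40 51
174 28 26 27 28 28 28 39 41 41 40 43 40 39 38 39 41 37 38 40 38 37 40 41 39 37 38 38 40 39 40 38 38 36 39 45 56
176 26 26 28 29 29 34 41 42 38 42 41 38 37 38 39 40 37 38 37 38 39 39 38 39 38 38 36 38 39 34 40 38 37 43 49 70
178 26 28 27 29 30 39 39 40 39 40 38 38 40 40 40 41 40 39 41 36 37 40 38 40 40 39 38 37 36 38 38 44 46 56 66 77
180 29 28 26 29 33 42 40 41 40 40 38 39 40 38 41 38 38 40 38 40 40 36 36 39 36 37 38 37 36 41 60 60 66 68 68 99
182 29 27 25 29 40 42 40 41 39 40 36 40 41 40 40 39 39 38 39 38 38 38 38 37 39 40 36 38 44 63 52 
[... 994 characters left out ...]
7 19 20 22 21 25 19 20 21 16
202 86 86 87 87 91 91 91 88 78 78 67 61 59 53 45 29 22 24 24 22 20 18 23 20 22 23 22 18 23 21 24 23 18 23 22 24
204 87 84 85 85 86 85 87 86 86 87 86 88 86 88 76 14 21 23 23 21 23 27 19 22 23 19 24 19 18 22 20 18 21 23 21 21
206 85 85 88 86 87 86 87 88 88 82 85 74 40 18 21 23 23 25 24 21 22 24 26 18 22 20 19 22 22 20 26 23 16 20 20 21
208 88 87 91 86 82 75 44 43 15 19 20 22 21 22 21 26 20 22 27 19 24 18 25 24 21 24 28 27 34 32 33 32 25 19 21 30
210 83 44 26 21 22 23 25 21 24 21 22 22 21 22 22 22 22 22 24 24 24 21 23 18 21 29 31 32 30 34 31 34 34 29 29 29
212 22 23 24 23 28 23 24 23 25 24 22 23 25 25 24 22 20 24 19 21 24 23 20 19 26 32 31 35 29 26 33 35 35 30 31 29
```

play_rows(plan=[[0,0,0.012,-0.01,0],[0,0,0,0,0],[0,0,0,0,0]])

```text
clock: 10.2
tool_pos: [0.4875, -0.1965, 0.2154]
orientation: [[-0.034, 0.999, 0.001], [0.999, 0.034, -0.001], [-0.001, 0.001, -1.0]]
force: [0.7, -0.8, -0.2]
finger_gap: 0.006
finger_force: 0.0
```

```bash
python3 - <<'E'
import st
from h import *
im,C=cam("wrist");np.save("C7.npy",np.array(C,dtype=object),allow_pickle=True);cv2.imwrite("pics/w7full.png",im)
g=im.max(2)[124:204:2,560:638];print("    "+"".join(str(c//10%10) if c%10==0 else "." for c in range(560,638)))
# dark classes: #<=28 tab/dart candidates
lv=lambda v:"#" if v<=41 else ("+" if v<=60 else ".")
print("\n".join(str(124+2*i)+" "+"".join(lv(v) for v in r) for i,r in enumerate(g)))
print(g[::4,::3])
E
```

```text
t 10.2 tcp hood [-0.0023 -0.1773  0.2154] F hood [ 0.65 -0.79 -0.23] gap 0.006261002481973227
    6.........7.........8.........9.........0.........1.........2.........3.......
124 +#+++++++++++++++++++++++###++++++++..........................................
126 ++##+++++++++++++++++++++###+++++++...........................................
128 #+++#++++++++++#++++++++++##+++++++...........................................
130 ##+#++++++#+++++++++++++##++++++++............................................
132 #######+#++++#++++++++++++++++++++............................................
134 #######++++#+++++++++++++++++++++.............................................
136 ######++++++#+++++++#++++++++++++.............................................
138 ######+++++++#+++#+++++++++++++++.............................................
140 ######++++++++++++#+++++++++++++..............................................
142 #####+++++++++++++++#+++++++++++..............................................
144 #####++++++++++++++++++++++++++...............................................
146 ####++
[... 2787 characters left out ...]
42 142 143
  143 144 143 145 144 147 148 149]
 [ 35  43  44  42  46  44  45  41  48  51 145 141 145 145 142 144 144 143
  144 142 143 145 145 144 144 144]
 [ 39  42  43  45  43  44  45  43  50 102 138 154 153 152 155 154 154 154
  154 156 156 156 157 157 156 155]
 [ 47  46  43  43  44  45  43  51  53 143 142 143 142 141 141 139 143 149
  152 153 153 155 156 154 155 155]
 [ 46  47  48  46  46  32  30  31  33  40 142 141 148 153 149 146 145 144
  143 144 144 144 144 143 143 144]
 [ 45  47  29  34  31  33  35  34  33  38  70  82  87  85  84 145 136 102
   87  89 114 142 144 143 142 141]
 [ 88  34  34  32  31  31  31  37  30  35  36  91 143 132 128 137 139 141
  140 142 140 141 139 140 141 140]]
```

```bash
cat > three.py <<'E'
from tri import *
z=np.load("hood.npz");H,O=z["H"],z["O"]
C6=tuple(np.load("C6.npy",allow_pickle=True));C7=tuple(np.load("C7.npy",allow_pickle=True));T=np.array(viewer.get_image("wrist")["hand_eye"])
W=np.eye(4);W[:3,:3]=[[-0.032,0.999,0.001],[0.999,0.032,0],[0,0.001,-1]];W[:3,3]=[0.4852,-0.1964,0.25];M=W@T
C5=(M[:3,3],M[:3,:3])+C6[2:]
n=np.array([.866,0,-.5]);up=np.array([.5,0,.866]);q=np.array([.05,0,.0926])
def show(nm,*obs):
    P,r=tri(*obs);L=H.T@(P-O);print(nm,"y",L[1].round(4),"s",round(up@(L-q),4),"depth",round(n@(L-q),4),r)
E
python3 - <<'E'
from three import *
g=cv2.imread("pics/w7full.png").max(2)
print("    "+" ".join(f"{c:3d}" for c in range(540,592,2)));[print(r," ".join(f"{v:3d}" for v in g[r,540:592:2])) for r in list(range(126,136,2))+list(range(150,200,2))]
show("tipL",(C5,(529.5,164)),(C7,(575,175)),(C6,(634,182.5)))
show("tipL57",(C5,(529.5,164)),(C7,(575,175)))
show("tipR",(C5,(539.5,164)),(C7,(588.5,175)))
show("midL",(C5,(521.5,175)),(C7,(565,185.5)),(C6,(621,193)))
E
```

```text
540 542 544 546 548 550 552 554 556 558 560 562 564 566 568 570 572 574 576 578 580 582 584 586 588 590
126  54  55  53  57  54  52  53  53  54  42  42  41  46  43  44  42  43  43  46  42  43  44  45  40  48  45
128  55  55  56  55  57  56  53  56  53  43  40  44  41  45  44  43  42  42  45  46  45  47  42  41  46  47
130  55  50  51  54  52  52  52  50  51  40  39  42  43  42  42  41  43  43  43  47  42  43  40  42  44  49
132  55  52  51  53  52  28  32  31  31  33  33  31  28  37  41  42  44  45  43  42  44  44  46  44  44  50
134  52  54  52  53  50  32  33  29  32  32  30  31  33  38  44  45  45  44  46  43  45  43  45  44  44  54
150  79  75  66  32  32  31  31  32  30  33  31  34  45  44  45  44  39  46  45  45  43  45  48  50  51  93
152  80  82  81  27  29  32  37  33  33  33  29  36  43  43  46  43  46  44  44  46  45  45  45  52  51 129
154  82  84  78  28  32  33  33  31  35  30  31  39  42  42  43  45  43  44  45  44  42  46  47  51  49 149
156  80  82  75  31  31  32  37  33  31  32  35  44  44  44  45  46  46  44  45  45  46  43  48  52  64 145
158  80  86  60  31  32 
[... 1831 characters left out ...]
  93  92  91  81  65  55  53  43  33  29  31  29  33  34  33  34  32  31  30  31  31  38
194  91  90  90  90  89  90  91  89  88  91  92  90  29  31  33  33  33  31  33  31  32  32  30  30  31  35
196  91  90  88  89  89  91  89  89  88  89  88  85  33  34  34  32  31  34  32  31  30  31  30  31  32  36
198  96  94  93  93  92  91  92  90  91  90  86  61  35  33  31  34  33  28  28  33  31  33  33  31  33  33
tipL y -0.1322 s 0.1664 depth -0.0235 [[-1.5, -0.0], [3.4, 0.6], [-1.9, -0.7]]
tipL57 y -0.1344 s 0.1598 depth -0.0074 [[-0.3, 0.2], [0.1, -0.2]]
tipR y -0.1339 s 0.1643 depth -0.0056 [[-0.3, 0.1], [0.1, -0.1]]
midL y -0.138 s 0.1634 depth -0.0233 [[-0.8, -1.7], [2.7, 1.4], [-2.2, 0.8]]
```

```bash
python3 - <<'E'
from three import *
_,CT=cam("top")
def s(C,p,dep):
    P=hit(C,p,H@n,O+H@(q+n*dep));L=H.T@(P-O);return up@(L-q),L[1]
V={"5":(C5,(506.3,165),(519.8,165),(529.5,165),(539.5,165)),"7":(C7,(541.5,176),(557.5,176),(575,176),(588.5,176)),"6":(C6,(591.3,184),(607.5,184),(634,184),(634,184)),"T":(CT,(369.3,173.5),(369.3,170),(374,172.2),(374,169.3))}
for d0 in(-.019,-.008):
  for k,(C,a,b,c,e) in V.items():
    print(d0,k,"tab L,R(mm)",*(np.round(1e3*np.array(s(C,p,d0)),1) for p in(a,b)),"tip-tab centre for dd out 0,5,10:",[round(1e3*((s(C,c,d0-dd)[0]+s(C,e,d0-dd)[0]-s(C,a,d0)[0]-s(C,b,d0)[0])/2),1) for dd in(0,.005,.01)],"left:",[round(1e3*(s(C,c,d0-dd)[0]-s(C,a,d0)[0]),1) for dd in(0,.005,.01)])
E
```

```text
-0.019 5 tab L,R(mm) [ 152.5 -134.9] [ 160.  -133.9] tip-tab centre for dd out 0,5,10: [np.float64(11.3), np.float64(13.5), np.float64(15.7)] left: [np.float64(12.6), np.float64(14.9), np.float64(17.1)]
-0.019 7 tab L,R(mm) [ 150.4 -135.4] [ 157.  -134.3] tip-tab centre for dd out 0,5,10: [np.float64(12.4), np.float64(14.0), np.float64(15.5)] left: [np.float64(13.3), np.float64(14.9), np.float64(16.6)]
-0.019 6 tab L,R(mm) [ 152.5 -136.2] [ 158.  -135.2] tip-tab centre for dd out 0,5,10: [np.float64(10.9), np.float64(11.9), np.float64(13.0)] left: [np.float64(13.6), np.float64(14.7), np.float64(15.8)]
-0.019 T tab L,R(mm) [ 161.  -124.5] [ 177.7 -123. ] tip-tab centre for dd out 0,5,10: [np.float64(4.7), np.float64(11.0), np.float64(17.4)] left: [np.float64(6.2), np.float64(12.5), np.float64(18.9)]
-0.008 5 tab L,R(mm) [ 146.8 -136.4] [ 154.8 -135.4] tip-tab centre for dd out 0,5,10: [np.float64(12.0), np.float64(14.2), np.float64(16.3)] left: [np.float64(13.4), np.float64(15.6), np.float64(17.8)]
-0.008 7 tab L,R(mm) [ 145.9 -137.2] [ 153. -136.] tip-tab centre for dd out 0,5,10: [np.float64(13.2), np.float64(14.8), np.float64(16.3)] left: [np.float64(14.2), np.float64(15.8), np.float64(17.5)]
-0.008 6 tab L,R(mm) [ 149.2 -138. ] [ 155.  -136.9] tip-tab centre for dd out 0,5,10: [np.float64(11.5), np.float64(12.6), np.float64(13.7)] left: [np.float64(14.4), np.float64(15.5), np.float64(16.6)]
-0.008 T tab L,R(mm) [ 146.9 -126.7] [ 163.8 -125. ] tip-tab centre for dd out 0,5,10: [np.float64(4.8), np.float64(11.1), np.float64(17.4)] left: [np.float64(6.2), np.float64(12.6), np.float64(19.0)]
```

play_rows(plan=[[0,0,0,0,-8.5],[0,0,0,0,-8.5],[0,0,0,0,-8.5],[0,0,0,0,-8.5],[0,0,0,0,-8.5],[0,0,0,0,-8.5],[0,0,0,0,-8.5],[0,0,0,0,-8.5],[0,0,0,0,-8.5],[0,0,0,0,-8.5]])

```text
clock: 11.4
tool_pos: [0.4867, -0.1963, 0.2146]
orientation: [[-0.999, 0.048, -0.0], [0.048, 0.999, 0.0], [0.0, 0.0, -1.0]]
force: [0.1, -0.1, 0.7]
finger_gap: 0.005
finger_force: 0.0
```

play_rows(plan=[[0,0,0,0,-5],[0,0,0.045,0.005,0],[0,0,0.045,0.005,0],[0,0,0.045,0.005,0],[0,0,0.045,0,0],[0,-0.03,0,0,0],[0,-0.03,0,0,0],[0,-0.015,0,0,0],[0,0,0,0,0],[0,0,0,0,0]])

```text
clock: 12.4
tool_pos: [0.5553, -0.0142, 0.1994]
orientation: [[-0.999, -0.033, -0.001], [-0.033, 0.999, -0.001], [0.001, -0.001, -1.0]]
force: [-0.1, 0.6, 1.2]
finger_gap: 0.006
finger_force: 0.0
```

```bash
python3 -c "
import st;print(st.o['orientation'].round(3).tolist())"
```

```text
t 12.4 tcp hood [0.0714 0.0026 0.1994] F hood [-0.07  0.63  1.23] gap 0.0064718245887544395
[[-0.999, -0.033, -0.001], [-0.033, 0.999, -0.001], [0.001, -0.001, -1.0]]
```

play_rows(plan=[[0,-0.005,0,0,0],[0,-0.003,0,0,0],[0,-0.001,0,0,0],[0,-0.001,0,0,0],[0,0,0,0,0]])

```text
clock: 12.9
tool_pos: [0.5651, -0.0135, 0.1998]
orientation: [[-0.999, -0.033, -0.002], [-0.033, 0.999, 0.0], [0.002, 0.0, -1.0]]
force: [-5.0, 0.7, 2.9]
finger_gap: 0.004
finger_force: 2.7
```

play_rows(plan=[[0,-0.0014,0,-0.0024,0],[0,-0.0014,0,-0.0024,0],[0,-0.0014,0,-0.0024,0],[0,-0.0014,0,-0.0024,0],[0,0,0,0,0]])

```text
clock: 13.4
tool_pos: [0.5704, -0.0133, 0.2092]
orientation: [[-0.999, -0.034, -0.002], [-0.034, 0.999, 0.0], [0.002, 0.0, -1.0]]
force: [-5.2, 1.1, 2.2]
finger_gap: 0.004
finger_force: 2.8
```

```bash
python3 - <<'E'
import st
from h import *
im,C=cam("top");cv2.imwrite("pics/t8.png",im);g=im.max(2)[160:178,362:386];print("\n".join(str(160+i)+" "+" ".join(f"{v:3d}" for v in r) for i,r in enumerate(g)))
E
```

```text
t 13.4 tcp hood [0.0866 0.003  0.2092] F hood [-5.19  1.32  2.22] gap 0.0035673693803582665
160 113 113 113 113 115 119 119 119 119 118 118 119 118 112 102  98  80  74 106 126 127 128 128 126
161 113 113 113 113 115 118 119 119 118 118 118 119 114 107 103  92  74  79 109 125 125 125 126 125
162 113 112 113 112 115 117 118 117 118 117 119 121 118 108 102  86  67  89 115 119 106  99 100 114
163 109 108 108 107 108 109 109 109 110 110 110 113 108 103 101  80  62  96 120 120 113 111 114 121
164 106 105 101  97  95  94  96  96  98  96  97  97  99  99  98  78  56  97 122 124 124 123 124 124
165  73  73  71  66  66  66  68  67  67  67  68  67  72  76  75  58  52  99 122 123 123 123 123 124
166  49  48  48  48  47  47  46  46  49  47  48  48  50  50  50  39  48  96 119 109  94  94 108 117
167  46  46  43  44  43  42  42  43  42  41  42  41  42  44  44  34  29  58  74  64  49  49  64  72
168  46  46  45  41  35  30  29  28  30  30  28  29  30  36  41  34  22  30  34  32  31  31  42  54
169  45  54  59  51  33  21  21  18  20  20  21  20  19  23  32  30  20  18  21  22  26  42  75  96
170  46  59  82  78  41  22  18  17  18  18  14  17  19  19  21  20  19  18  14  17  24  60  90 108
171  45  56  87  88  52  31  28  29  30  28  27  36  38  29  21  20  19  20  19  18  29  63  92 106
172  44  55  86  89  69  70  71  71  69  70  72  92 100  75  42  36  44  49  48  42  39  64  90 105
173  44  55  86  89  75  81  82  82  80  80  84 107 121 102  69  71  91 102 101  85  64  75  94 102
174  44  55  85  90  76  81  81  81  81  80  85 109 126 109  77  89 109 114 112  95  70  82  98 103
175  42  54  84  88  76  81  80  80  81  81  84 110 126 107  74  98 118 112  98  84  75  91 105 110
176  44  51  78  83  74  77  80  80  81  80  86 110 122  98  70 100 120 116 109 105 106 110 124 145
177  44  53  76  80  66  67  73  80  81  82  86 109 118  95  73 101 118 117 114 115 116 118 136 161
```

play_rows(plan=[[0,0.004,0,0,0],[0,0.025,0,0,0],[0,0.03,0,0,0],[0,0.026,-0.02,-0.002,0],[0,0.004,-0.04,-0.004,0],[0,0,-0.04,0,0],[0,0,-0.04,0,8.5],[0,0,-0.04,0,8.5],[0,0,0,0,8.5],[0,0,0,0,8.5]])

```text
clock: 14.45
tool_pos: [0.4822, -0.1976, 0.2155]
orientation: [[-0.842, 0.539, 0.001], [0.539, 0.842, -0.0], [-0.001, 0.0, -1.0]]
force: [0.8, 0.6, 0.0]
finger_gap: 0.002
finger_force: 0.0
```

play_rows(plan=[[0,0,0,0,8.5],[0,0,0,0,8.5],[0,0,0,0,8.5],[0,0,0,0,8.5],[0,0,0,0,8.5],[0,0,0,0,8.5],[0,0,0,0,5],[0,0,0,0,0],[0,0,0,0,0]])

```text
clock: 15.35
tool_pos: [0.4827, -0.1959, 0.2154]
orientation: [[-0.036, 0.999, 0.0], [0.999, 0.036, 0.0], [0.0, 0.0, -1.0]]
force: [-0.5, 1.1, -0.2]
finger_gap: 0.005
finger_force: 0.0
```

```bash
python3 - <<'E'
import st
from h import *
im,C=cam("wrist");np.save("C9.npy",np.array(C,dtype=object),allow_pickle=True);cv2.imwrite("pics/w9full.png",im)
g=im.max(2);print("    "+" ".join(f"{c:3d}" for c in range(556,604,2)));[print(r," ".join(f"{v:3d}" for v in g[r,556:604:2])) for r in range(124,200,2)]
E
```

```text
t 15.35 tcp hood [-0.0071 -0.1766  0.2154] F hood [-0.5   1.1  -0.24] gap 0.005387334416291663
    556 558 560 562 564 566 568 570 572 574 576 578 580 582 584 586 588 590 592 594 596 598 600 602
124  56  55  55  55  54  54  55  55  56  54  56  53  53  54  54  52  52  54  54  38  40  49  59  60
126  60  56  56  57  56  55  55  54  56  53  54  54  50  53  53  54  51  53  55  38  39  56  56  58
128  56  56  57  55  55  55  53  55  55  55  57  53  53  53  50  52  51  51  50  40  41  41  38  40
130  56  55  56  55  55  55  52  52  54  54  54  51  51  53  53  52  53  54  45  39  40  43  42  43
132  54  56  54  53  51  53  53  52  53  51  53  54  52  55  51  50  52  53  42  40  41  38  42  40
134  54  55  52  52  52  53  53  53  54  54  50  54  52  53  48  32  25  23  26  24  28  31  29  29
136  54  54  55  54  55  54  50  51  50  52  54  49  51  52  48  26  25  26  24  26  28  26  25  31
138  57  52  61  65  65  64  54  54  54  51  52  51  50  53  39  27  26  25  29  28  27  26  27  36
140  53  52  54  52  50  54  62  61  60  65  62  63  56  55  30  23  24  27  30  27  28  28  27  43
142  
[... 2194 characters left out ...]

186 238 237 237 238 237 238 238 238 230  20  32  31  31  28  30  26  29  29  30  26  33  44  43  45
188 238 239 239 239 239 239 239 239 237  23  29  33  31  32  32  30  34  29  28  33  37  50  63  47
190 153 154 153 154 154 153 152 153 142  29  29  35  30  30  32  33  32  31  31  27  27  49  58  57
192  90  89  89  87  89  90  86  87  88  29  32  33  33  33  32  32  33  32  33  29  31  31  29  33
194  88  90  90  91  92  90  90  90  87  29  31  32  33  36  33  32  31  33  29  28  33  30  30  31
196  89  88  91  87  88  89  92  90  86  31  29  30  31  33  30  32  32  31  29  31  29  32  33  35
198  90  90  91  89  92  89  90  92  64  31  31  36  35  32  30  32  32  29  29  25  29  30  32  40
```

```bash
python3 - <<'E'
from three import *
C9=tuple(np.load("C9.npy",allow_pickle=True));_,CT=cam("top")
def pt(C,p,dep): return hit(C,p,H@n,O+H@(q+n*dep))
def s(C,p,dep): return 1e3*(up@(H.T@(pt(C,p,dep)-O)-q))
for dep in(-.0255,-.0215): print("tipL,R in w9",[np.round(proj(C9,pt(C7,p,dep)),1) for p in((575,178),(588,178))])
for dd in(0,.003,.0065,.01):
  print(dd,"left w9",round(s(C9,(584.5,180),-.019-dd)-s(C9,(575,180),-.019),1),"right edge w9",round(s(C9,(598,179),-.008-dd)-s(C9,(592,179),-.008),1),"top front edges",round(s(CT,(374,172.2),-.019-dd)-s(CT,(369,171.6),-.019),1),"top back edges",round(s(CT,(374,168.8),-.008-dd)-s(CT,(369,168),-.008),1))
E
```

```text
tipL,R in w9 [array([583.6, 179.8]), array([596.8, 179.9])]
tipL,R in w9 [array([583.4, 179.8]), array([596.5, 179.9])]
0 left w9 3.5 right edge w9 2.2 top front edges -2.9 top back edges -3.9
0.003 left w9 4.4 right edge w9 3.0 top front edges 0.9 top back edges -0.1
0.0065 left w9 5.5 right edge w9 4.0 top front edges 5.3 top back edges 4.3
0.01 left w9 6.6 right edge w9 5.0 top front edges 9.8 top back edges 8.7
```

play_rows(plan=[[0,0,0,0,-8.5],[0,0,0,0,-8.5],[0,0,0,0,-8.5],[0,0,0,0,-8.5],[0,0,0,0,-8.5],[0,0,0,0,-8.5],[0,0,0,0,-8.5],[0,0,0,0,-8.5],[0,0,0,0,-8.5],[0,0,0,0,-8.5]])

```text
clock: 16.5
tool_pos: [0.4827, -0.196, 0.2154]
orientation: [[-0.999, 0.046, 0.0], [0.046, 0.999, -0.0], [-0.0, -0.0, -1.0]]
force: [0.2, -0.4, 0.3]
finger_gap: 0.006
finger_force: 0.0
```

play_rows(plan=[[0,0,0,0,-5],[0,0,0.045,0.006,0],[0,0,0.045,0,0],[0,0,0.045,0,0],[0,0,0.045,0,0],[0,-0.03,0,0,0],[0,-0.03,0,0,0],[0,-0.022,0,0,0],[0,-0.005,0,0,0],[0,0,0,0,0]])

```text
clock: 17.5
tool_pos: [0.5636, -0.0134, 0.2089]
orientation: [[-0.999, -0.034, -0.001], [-0.034, 0.999, -0.001], [0.001, -0.001, -1.0]]
force: [0.2, -0.0, -0.5]
finger_gap: 0.007
finger_force: 0.0
```

play_rows(plan=[[0,-0.002,0,0,0],[0,-0.002,0,0,0],[0,-0.001,0,0,0],[0,0,0,0,0]])

```text
clock: 17.9
tool_pos: [0.5685, -0.0129, 0.2096]
orientation: [[-0.999, -0.034, 0.0], [-0.034, 0.999, 0.0], [-0.0, 0.0, -1.0]]
force: [-0.6, -0.3, -0.6]
finger_gap: 0.006
finger_force: 0.0
```

play_rows(plan=[[0,-0.001,0,0,0],[0,-0.001,0,0,0],[0,0,0,0,0]])

```text
clock: 18.2
tool_pos: [0.5703, -0.0129, 0.2093]
orientation: [[-0.999, -0.034, -0.001], [-0.034, 0.999, 0.0], [0.001, 0.0, -1.0]]
force: [-2.2, 0.4, 1.9]
finger_gap: 0.003
finger_force: 1.2
```

play_rows(plan=[[0,-0.001,0,-0.0012,0],[0,-0.0008,0,-0.0012,0],[0,-0.0007,0,-0.0012,0],[0,0,0,0,0],[0,0,0,0,0]])

```text
clock: 18.7
tool_pos: [0.5724, -0.0128, 0.2128]
orientation: [[-0.999, -0.033, -0.002], [-0.033, 0.999, 0.0], [0.002, 0.0, -1.0]]
force: [-6.0, 0.5, 0.9]
finger_gap: 0.007
finger_force: 2.8
```

```bash
python3 - <<'E'
import st
from h import *
im,C=cam("top");cv2.imwrite("pics/t10.png",im);g=im.max(2)[161:175,364:386];print("\n".join(str(161+i)+" "+" ".join(f"{v:3d}" for v in r) for i,r in enumerate(g)))
E
```

```text
t 18.7 tcp hood [0.0887 0.0034 0.2128] F hood [-6.    0.66  0.94] gap 0.0069490387485706
161 112 113 115 117 118 119 117 118 118 117 113 107 103  92  73  79 109 125 125 124 125 126
162 108 109 110 111 111 111 110 110 112 111 109 104 101  86  67  89 114 118 107 100 100 115
163 101 101 103 104 104 105 104 104 103 103  99  99  99  79  61  97 120 119 113 111 114 120
164  71  70  72  74  72  73  74  71  71  72  72  77  81  64  54  97 122 124 123 124 124 124
165  49  50  49  51  50  49  50  49  49  49  50  55  57  45  52  99 123 124 122 124 124 123
166  45  43  43  42  44  44  43  43  43  42  43  44  45  35  48  96 118 108  94  94 108 117
167  43  40  36  33  33  34  33  33  32  34  35  42  44  36  28  59  74  63  49  48  64  73
168  53  43  29  23  22  21  21  21  21  25  29  54  66  49  20  28  36  31  29  31  40  52
169  58  56  42  20  18  17  16  19  17  18  23  43  53  39  23  21  22  20  23  43  75  97
170  79  81  51  28  24  25  23  27  25  19  18  23  29  25  17  16  16  17  26  59  91 108
171  86  89  63  58  59  58  59  58  59  52  40  30  22  17  19  20  18  19  30  64  92 107
172  85  89  72  76  77  77  76  75  79  96 100  75  43  34  44  50  48  42  39  63  91 105
173  79  83  74  81  83  81  81  81  85 107 121 101  69  70  91 101 101  85  63  75  95 103
174  76  81  73  82  82  80  82  82  85 109 126 109  77  89 109 113 111  94  70  82 100 103
```

play_rows(plan=[[0,0.004,0,0,0],[0,0.025,0,0,0],[0,0.03,0,0,0],[0,0.026,-0.02,-0.002,0],[0,0.006,-0.04,0,0],[0,0,-0.04,0,0],[0,0,-0.04,0,8.5],[0,0,-0.04,0,8.5],[0,0,0,0,8.5],[0,0,0,0,8.5]])

```text
clock: 19.75
tool_pos: [0.4822, -0.1973, 0.2153]
orientation: [[-0.842, 0.539, 0.001], [0.539, 0.842, -0.001], [-0.001, 0.0, -1.0]]
force: [-0.0, 0.7, -0.5]
finger_gap: 0.007
finger_force: 0.0
```

play_rows(plan=[[0,0,0,0,8.5],[0,0,0,0,8.5],[0,0,0,0,8.5],[0,0,0,0,8.5],[0,0,0,0,8.5],[0,0,0,0,8.5],[0,0,0,0,5],[0,0,0,0,0],[0,0,0,0,0]])

```text
clock: 20.65
tool_pos: [0.4825, -0.1956, 0.2151]
orientation: [[-0.036, 0.999, 0.001], [0.999, 0.036, -0.0], [-0.0, 0.001, -1.0]]
force: [0.8, -0.4, -0.2]
finger_gap: 0.005
finger_force: 0.0
```

```bash
python3 - <<'E'
import st
from h import *
im,C=cam("wrist");np.save("C11.npy",np.array(C,dtype=object),allow_pickle=True);cv2.imwrite("pics/w11full.png",im)
g=im.max(2);print("    "+" ".join(f"{c:3d}" for c in range(566,614,2)));[print(r," ".join(f"{v:3d}" for v in g[r,566:614:2])) for r in range(130,212,2)]
E
```

```text
t 20.65 tcp hood [-0.0073 -0.1762  0.2151] F hood [ 0.79 -0.46 -0.17] gap 0.005418763179454059
    566 568 570 572 574 576 578 580 582 584 586 588 590 592 594 596 598 600 602 604 606 608 610 612
130  54  54  52  54  54  51  52  52  53  55  52  54  53  50  52  51  52  51  50  38  37  39  39  49
132  56  54  55  52  53  54  52  52  51  49  55  53  54  49  52  51  51  52  51  35  35  33  38  57
134  54  53  53  52  51  51  53  52  54  50  51  48  50  50  49  46  46  47  39  34  29  30  33  36
136  55  55  52  54  54  51  50  50  51  53  52  52  52  53  51  30  27  22  19  18  24  23  22  22
138  55  54  55  51  50  54  52  53  50  52  50  52  50  52  51  22  25  25  22  24  26  26  26  24
140  55  62  62  64  62  61  54  52  54  51  49  49  48  50  47  24  26  25  23  27  24  24  24  26
142  53  52  54  51  50  51  61  62  61  64  67  54  54  49  47  26  27  23  24  25  28  25  25  31
144  52  52  53  50  52  52  53  51  47  49  50  60  57  51  36  24  26  25  25  26  24  23  23  35
146  53  52  52  51  53  52  49  51  50  52  52  50  48  51  28  25  24  25  27  23  28  25  24  40
148  
[... 2494 characters left out ...]

198  88  90  89  86  30  30  31  29  29  29  29  31  30  27  30  29  30  29  29  58  61  60  62  61
200  88  91  90  77  30  34  33  31  29  31  32  28  27  28  30  30  28  33  31  64  63  62  62  58
202  80  48  31  31  34  32  30  33  30  31  29  25  29  29  30  29  24  29  30  27  37  47  56  57
204  32  32  32  34  34  33  34  33  31  29  28  29  30  27  30  28  26  30  27  23  24  26  21  22
206  34  31  31  32  32  30  31  31  33  28  30  29  33  28  28  28  26  31  26  26  25  27  26  27
208  33  32  33  29  33  31  35  32  31  32  29  30  29  29  28  28  26  28  27  29  28  26  28  23
210  37  32  32  34  31  32  32  31  29  33  31  29  31  28  26  29  28  26  28  26  26  26  26  25
```

```bash
python3 -c "
from plant import ctrl
print(ctrl.finish_job())"
```

```text
the job is handed in; nothing more can be done
None
```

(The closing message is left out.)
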